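# Drive a worn linear bushing out of its pillow block with a drift

### The job

Drive the worn linear bushing out of the pillow block on the knock-out fixture: take the stout drift from the wooden rack by its handle, pass its nose through the hole in the end plate and push the bushing steadily out the other side until it lies in the receiving trough, completely clear of the block. Then draw the drift back out and lay it back on the rack where it was. Leave the slim drift and the other things on the bench alone, and do not touch the bushing with the fingers.

Things in the scene. Friction and masses are not known exactly. Their poses are not given: they have to be found in the camera images.
- fixture: Knock-out fixture screwed to the bench: dark steel base plate 94 x 205 x 10 mm, grey riser, aluminium pillow block (62 mm wide in x, 62 mm long in y, z = 33 to 87 mm), trough beyond it at -y. Origin on the bench under the middle of the block, z up. The level bore runs along its y axis at x = 0, z = 60 mm. Block faces at y = -31 and 31 mm; the bushing can leave only towards -y.
- bore_mouth (a point): Centre of the round 26 mm hole in the end plate, on its outer face (fixture frame 0, 39, 60 mm). The plate is steel, 58 x 50 x 8 mm, on the block's +y face; its hole is smaller than the bushing and stops it. Frame parallel to the fixture's: y points out of the hole, against the driving direction.
- bore_exit (a point): Centre of the block's open face on the trough side (fixture frame 0, -31, 60 mm); frame parallel to the fixture's. The receiving trough, a V of two 4 mm steel plates in line with the bore and 0.5 mm lower, runs from 2 to 102 mm beyond this face (towards -y) and ends in a stop plate.
- bushing: Worn linear bushing: steel tube 32 mm in diameter, 60 mm long, bore 16 mm, black seal rings. Origin at its centre, axis along its own y (parallel to the fixture's y). At the start in the block, against or up to 4 mm from the end plate. Gripped by spring plungers: slides only under a push of about 8 to 20 N, half of that after 35 mm and almost none once it is nearly out; stays where it is left.
- drift_stout: Stout steel drift, round, 198 mm long, about 0.32 kg. Origin on its axis in the middle of the handle; own x points to the nose. Handle 28 mm in diameter, x = -45 to 45 mm; collar 40 mm, x = 45 to 53; shank 22 mm, x = 53 to 143, ending in a flat shoulder that bears on the bushing's end; pilot nose 10 mm in diameter, 10 mm long, enters the bushing's bore. Centre of mass near x = 20 mm.
- drift_stout_shoulder (a point): Centre of the stout drift's shoulder, on its axis 143 mm from its origin. With the collar against the end plate this point is 20 mm beyond the block's exit face.
- drift_slim: The slim drift: same handle, collar and lengths, but its shank is only 12 mm in diameter and slips through the bushing's bore without pushing it. Axes as on the stout one. To be left on the rack.
- rack: Wooden rack fixed to the bench, base 12 mm thick. Origin on the bench, z up. Two cross bars, 10 mm thick and 43 mm high, at its own x = -32 and 32 mm, have 90 degree V notches at y = -40 and 40 mm, which carry the two drifts by the handles, level, noses towards +x, axes 48 mm above the bench; between the bars the handles lie free. Which drift lies in which notches varies.
- driver_red: Bystander: screwdriver with a red handle, 161 mm long, 19 mm high, lying on the bench between the rack and the fixture's end plate.
- marker: Bystander: marker pen 128 mm long, lying on the bench behind the fixture and rack.
- wick_bobbin: Bystander: flat bobbin of desoldering wick, 45 mm across, 10 mm high, lying on the bench behind the rack.

How it is judged:
By the outcome, as a careful person would: the job done as asked, in the order asked, and still so for the second after the job is handed in, with the robot touching nothing.
It also fails if it takes over 54 s, if anything falls off the work surface, if the arm or the gripper's body presses on something with over 40 N, if the wrist force passes 120 N, or if a joint passes its speed limit or range.

### The arm

A 6-joint arm with a two-finger parallel gripper is mounted at the origin on a cart in front of the work surface, level with it; the furniture and walls round the work are solid. World frame = base frame: x ahead of the robot, y to its left, z up, the work surface at z = 0. Lengths are in mm, angles in rad, forces in N, time in s.
With the tool pointing down it reaches from about 275 to 750 mm from the base axis. Payload 10.2 kg.
Tool frame: the origin (TCP) lies between the finger pads; the fingertips stand 11 mm ahead of it and the grasp point (between the pads) lies 8 mm behind it; z points along the fingers, y is the line along which they close (so a half turn about z gives the same grasp; the last joint's range is limited). The gripper opens to 85 mm and grips with 20 to 120 N. Pads are 22 mm wide; open, the fingers measure 114 mm over their backs; the gripper's body (76 mm by 85 mm) begins 54 mm behind the grasp point. The pads swing forward as they close: fully open they stand 13 mm farther back than shut.
Start: joints at [1.007, 0.313, 1.498, -0, 1.331, -0.223], TCP at [175.49, 494.808, 242.294] pointing down, gripper open.
Joint ranges: [-2.94, 2.94], [-0.97, 2.17], [0.19, 2.56], [-1.23, 4.37], [0.02, 3.11], [-2.88, 2.88]. Speed limits (rad/s): [2.39, 2.39, 3.01, 3.14, 3.14, 3.14].

### API

Orientations are given as a unit quaternion [w, x, y, z].
In Python, from rig import sense, eyes, finish_job gives the robot as it stands.
- The arm moves only by the shell command python3 -m jog 'ROWS' [FORCE]. ROWS is JSON, a list of rows, each a list of 7 numbers: the shift along the tool's x, y, z in m, then the turn, a rotation vector about the tool's x, y, z in rad, then the finger opening in m, from 0 to 0.0854. In form: [[dx, dy, dz, rx, ry, rz, gripper], ...]. A call has 1 to 5 rows; each row shifts and turns the commanded pose from where the row before left it, along the tool's axes as they then stand; what a row does not reach is not made up. A row lasts 1/10 s, in which the tool goes at most 50 mm and 8.59 degrees, less where a joint would pass 70% of its speed; a pose out of reach is approached as far as the arm can. A call is refused whole if a number of a shift passes 0.05 or a number of a turn 0.15, either way. A call with a gripper value outside its range is refused whole. The fingers move at their own pace and stop on an object; FORCE is the grip in N (left out, the last holds). Time passes only in rows, so rows that do not move let the fingers close. It gives the time, the measured TCP pose, the force, the opening and the grip force at its end, in the units of the state.
- sense(): the state, without advancing time (a new reading comes with each control period).
- eyes.capture(name): name is "side" or "top"; returns the picture (480x640x3 uint8, red, green, blue); there is no depth.
- eyes.calibration(name): a dict with "fx", "fy", "cx", "cy" (pixels), "dist" ([k1, k2, p1, p2, k3] as OpenCV has them; the pictures are not rectified), "cam_to_world" (4x4, takes a point from camera to world coordinates). Camera axes: x right, y down, z forward; pixel columns grow to the right and rows downward; lengths in mm; the calibration is good to about 2 mm. A picture is of the moment at which its call begins. calibration takes no time and is no camera call.
- finish_job(): hands the job in; it is judged then, once.
The state is a dict: "time_s": time; "joints": joint angles; "dq": joint speeds; "tau": joint torques, N m; "eef_pos": TCP position; "ee_rot": TCP orientation; "force": force on the tool from outside, world axes, zero at the start; "wrist_torque": the same for the moment, N m; "grip_width": opening from 0.0 (shut) to 1.0 (fully open); "grip_force": force on a finger pad.
Only numpy, scipy, OpenCV 4.12 (cv2) and the standard library are available. Lean on these libraries where they do the work, as an engineer would, in place of code of your own. Each camera call takes 0.05 s, during which the arm holds its last target. There are 200 camera calls.

## Working session

There is one attempt and no reset: what is moved stays moved. The work goes in short steps, Python scripts to look and compute and a shell command to move; the robot and the scene stay as the last step left them, time stands still between calls to the robot, and variables do not carry over. Pictures are saved under pics/ and viewed, at most 10 in all, crops included, and the job is handed in when it is done.

```bash
mkdir -p pics; ls; python3 - <<'E'
from rig import sense, eyes
import cv2,json
for n in("top","side"):
    im=eyes.capture(n); cv2.imwrite(f"pics/{n}0.png",im[:,:,::-1]); print(n,eyes.calibration(n))
s=sense(); print(s)
E
```

```text
pics
top {'fx': 447.51098344821423, 'fy': 447.51098344821423, 'cx': 327.0626183020768, 'cy': 245.0746991359252, 'dist': array([-0.0059804,  0.       ,  0.       ,  0.       ,  0.       ]), 'cam_to_world': array([[-7.23562021e-03, -9.93161817e-01,  1.16521463e-01,
         4.74302418e+02],
       [-9.99634580e-01,  1.02188736e-02,  2.50255947e-02,
         9.87395561e+01],
       [-2.60451832e-02, -1.16297808e-01, -9.92872836e-01,
         9.13747586e+02],
       [ 0.00000000e+00,  0.00000000e+00,  0.00000000e+00,
         1.00000000e+00]])}
side {'fx': 584.6523729805515, 'fy': 584.6523729805515, 'cx': 321.9793166784692, 'cy': 239.18723452659046, 'dist': array([-0.18165108,  0.        ,  0.        ,  0.        ,  0.        ]), 'cam_to_world': array([[ 9.87548611e-01, -8.94267106e-02,  1.29424124e-01,
         4.32128612e+02],
       [-1.56690543e-01, -6.32337531e-01,  7.58681304e-01,
        -7.27236528e+02],
       [ 1.39933578e-02, -7.69514204e-01, -6.38476371e-01,
         7.54696211e+02],
       [ 0.00000000e+00,  0.00000000e+00,  0.00000000e+00,
         1.00000000e+00]])}
{'time_s': 0.1, 'joints': array([ 1.00662105e+00,  3.13416984e-01,  1.49834722e+00,  3.38605666e-05,
        1.33099604e+00, -2.23392463e-01]), 'dq': array([ 0.00102921, -0.00107264, -0.00033205,  0.00144419, -0.00010878,
       -0.00040332]), 'tau': array([ 1.62620174e-03, -4.12896216e+01, -2.60138583e+01, -1.90317141e-04,
        3.06878937e-03, -7.06817082e-05]), 'eef_pos': array([175.35369003, 494.62821521, 241.7857876 ]), 'ee_rot': array([-2.39178059e-04,  1.69572043e-01,  9.85517621e-01, -5.32803184e-04]), 'force': array([ 0.00613977, -0.14810165, -0.43541164]), 'wrist_torque': array([-0.00485556,  0.01929184, -0.05612172]), 'grip_force': 0.0, 'grip_width': 1.0014085567680981}
```

View pics/top0.png

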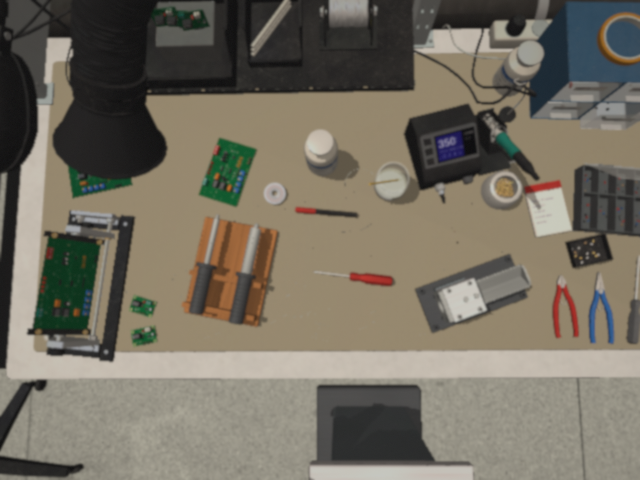

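View pics/side0.png

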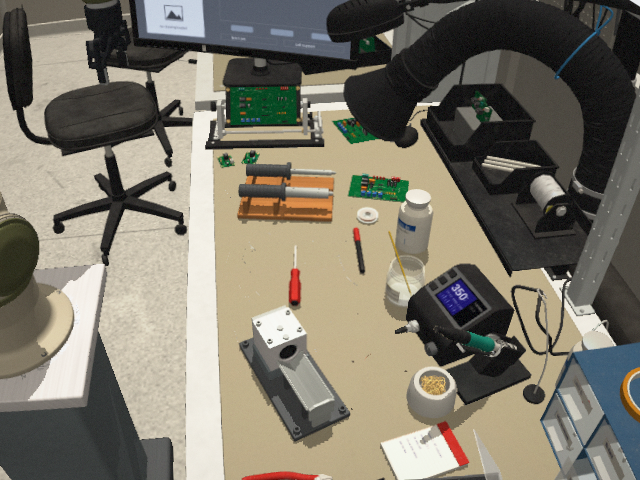

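```bash
cat > h.py <<'E'
import cv2,numpy as np
from rig import sense,eyes
def KD(n):
    c=eyes.calibration(n); return np.array([[c['fx'],0,c['cx']],[0,c['fy'],c['cy']],[0,0,1]]),np.array(c['dist']),np.array(c['cam_to_world'])
def ray(n,p):
    K,D,T=KD(n); u=cv2.undistortPoints(np.array([[p]],float),K,D)[0,0]
    return T[:3,3],T[:3,:3]@np.array([u[0],u[1],1.])
def onz(n,p,z):
    o,d=ray(n,p); return o+d*(z-o[2])/d[2]
def tri(p,q,a="top",b="side"):
    o1,d1=ray(a,p);o2,d2=ray(b,q)
    t=np.linalg.lstsq(np.c_[d1,-d2],o2-o1,rcond=None)[0]
    A=o1+t[0]*d1;B=o2+t[1]*d2; return (A+B)/2,np.linalg.norm(A-B)
def proj(n,P):
    K,D,T=KD(n); R=T[:3,:3].T
    return cv2.projectPoints(np.array(P,float).reshape(-1,1,3),cv2.Rodrigues(R)[0],-R@T[:3,3],K,D)[0].reshape(-1,2)
E
python3 - <<'E'
import cv2,numpy as np
t=cv2.imread('pics/top0.png');s=cv2.imread('pics/side0.png')
def c(im,x,y,w,h,k,name):
    a=cv2.resize(im[y:y+h,x:x+w],None,fx=k,fy=k,interpolation=cv2.INTER_CUBIC)
    for i in range(0,w,10):cv2.line(a,(i*k,0),(i*k,8 if i%50 else 20),(0,255,0),1)
    for i in range(0,h,10):cv2.line(a,(0,i*k),(8 if i%50 else 20,i*k),(0,255,0),1)
    return a
a=np.hstack([c(t,180,210,100,120,4,''),c(s,230,150,100,120,4,'')])
cv2.imwrite('pics/rack.png',a)
a=np.hstack([c(t,410,240,130,140,3,''),c(s,230,300,130,140,3,'')])
cv2.imwrite('pics/fix.png',a)
E
```

```text
(no output)
```

View pics/rack.png

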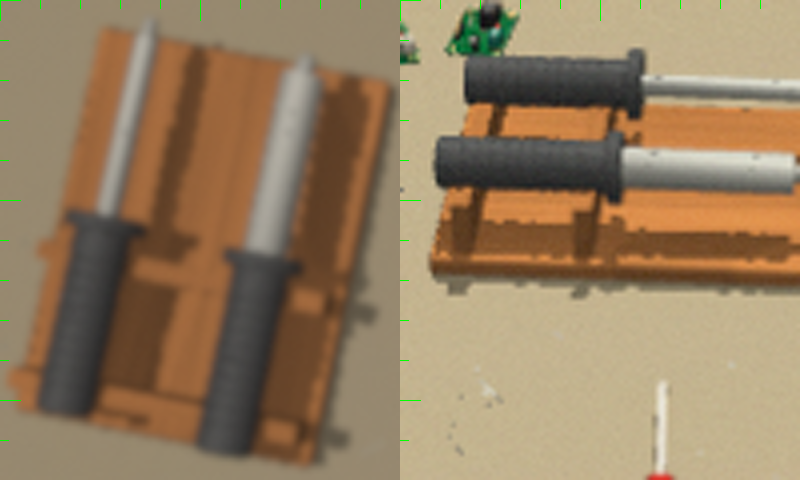

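View pics/fix.png

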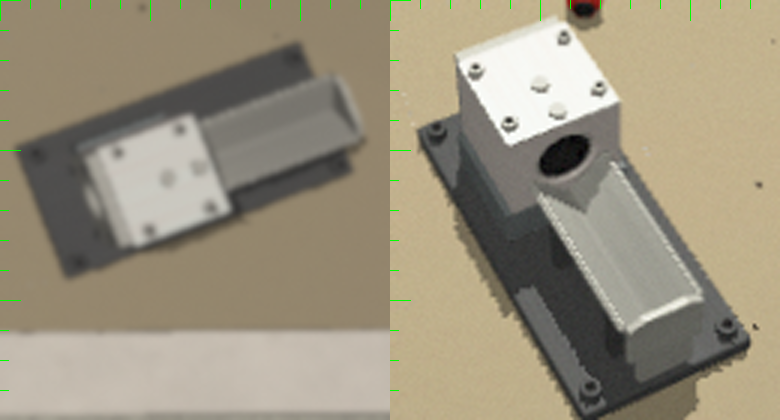

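```bash
python3 - <<'E'
from h import *
t=lambda x,y:(x/4+180,y/4+210)
s=lambda x,y:((x-400)/4+230,y/4+150)
for nm,a,b in(("stout end",t(224,450),s(438,162)),("stout collar ctr",t(262,260),s(615,167)),("shoulder",t(300,77),s(794,172))):
    print(nm,*tri(a,b), onz("top",a,48),onz("side",b,48))
for p in[(100,30),(388,82),(310,465),(20,408)]: print('rack corner top z12',onz("top",t(*p),12))
T=lambda x,y:(x/3+410,y/3+240)
S=lambda x,y:((x-390)/3+230,y/3+300)
print("bore exit",onz("side",S(565,155),60))
for p in[(17,150),(68,277),(352,172),(298,43)]: print('base',onz("top",T(*p),10))
for p in[(418,129),(588,417),(750,342)]: print('base side',onz("side",S(*p),10))
for p in[(193,115),(232,213),(135,247)]: print('blk top',onz("top",T(*p),87))
for p in[(618,100),(512,145),(457,57),(556,18)]: print('blk side',onz("side",S(*p),87))
print(onz("top",(346,283),10))
# driver, mask red
im=cv2.imread('pics/top0.png');h=cv2.cvtColor(im,cv2.COLOR_BGR2HSV)
E
```

```text
stout end [428.13594028 296.74987364  47.26647786] 0.3752694596780157 [427.98743181 296.59229941  48.        ] [428.32707298 295.66382417  48.        ]
stout collar ctr [519.7816075  279.75330882  46.63382947] 1.431863363267528 [518.99555052 279.50530575  48.        ] [520.32867081 277.80694829  48.        ]
shoulder [610.96319464 262.16225644  46.50948861] 4.082556187673002 [608.6733128  261.99527848  48.        ] [612.66914995 260.30525649  48.        ]
rack corner top z12 [639.91023213 372.58458997  12.        ]
rack corner top z12 [611.16803237 223.58157888  12.        ]
rack corner top z12 [418.43688518 261.52993225  12.        ]
rack corner top z12 [447.46883888 408.43172722  12.        ]
bore exit [ 480.44190221 -158.7488914    60.        ]
base [488.04712603 -55.14514786  10.        ]
base [404.46875409 -86.1367951   10.        ]
base [ 471.77494209 -275.59048622   10.        ]
base [ 557.86088853 -244.75366671   10.        ]
base side [405.77135689 -88.4852618   10.        ]
base side [ 475.80026113 -280.58867447   10.        ]
base side [ 560.56390951 -250.09906993   10.        ]
blk top [ 507.26873323 -149.59360215   87.        ]
blk top [ 447.93369    -170.36364046   87.        ]
blk top [ 428.02071323 -111.25169708   87.        ]
blk side [ 508.94871314 -149.38900437   87.        ]
blk side [ 453.60872546 -170.99095526   87.        ]
blk side [ 431.04291182 -108.98060129   87.        ]
blk side [484.5119048  -88.46874241  87.        ]
[503.15072361  83.96361394  10.        ]
```

Stout drift is the right one in the top view (handle end about (236,322), shoulder (255,229)). The block's exit bore is at (288,352) in the side view. The base plate corners are consistent between views.

```bash
cat >> h.py <<'E'
from scipy.spatial.transform import Rotation as Ro
def delta(P,yaw,pr=True):
    """tool-axis shift (mm) first, then turn (rad) for TCP at P, tool down, tool x at yaw deg"""
    s=sense();q=np.array(s['ee_rot']);R=Ro.from_quat(q[[1,2,3,0]])
    c,n=np.cos(np.radians(yaw)),np.sin(np.radians(yaw))
    Rt=Ro.from_matrix(np.array([[c,n,0],[n,-c,0],[0,0,-1]]))
    d=R.inv().apply(np.array(P,float)-s['eef_pos']);w=(R.inv()*Rt).as_rotvec()
    print('t',round(s['time_s'],2),'pos',np.round(s['eef_pos'],1),'shift',np.round(d,1),'turn',np.round(w,3),'F',np.round(s['force'],1),'grip',round(s['grip_width']*85.4,1),round(s['grip_force'],1),'q',np.round(s['joints'],2))
E
python3 -m jog '[[-0.029,-0.008,0.0085,0,0,0,0.06],[-0.029,-0.008,0.0085,0,0,0,0.06],[-0.029,-0.008,0.0085,0,0,0,0.06],[-0.029,-0.008,0.0085,0,0,0,0.06],[-0.029,-0.008,0.0085,0,0,0,0.06]]' 100
python3 -m jog '[[-0.029,-0.008,0.0085,0,0,0,0.06],[-0.029,-0.008,0.0085,0,0,0,0.06],[-0.029,-0.008,0.0085,0,0,0,0.06],[-0.029,-0.008,0.0085,0,0,0,0.06],[-0.029,-0.008,0.0085,0,0,0,0.06]]'
python3 -m jog '[[-0.029,-0.008,0.0085,0,0,0,0.06],[-0.029,-0.008,0.0085,0,0,0,0.06],[0,0,0,0,0,-0.075,0.06],[0,0,0,0,0,-0.075,0.06],[0,0,0,0,0,0,0.06]]'
python3 -c "
from h import *
delta((472.2,288,140),169.1)"
```

```text
time_s: 0.6
eef_pos: [299.5, 407.8, 199.2]
ee_rot: [-0.0, 0.17, 0.986, -0.0]
force: [0.6, 0.6, -0.2]
grip_width: 0.703
grip_force: 0.0
time_s: 1.1
eef_pos: [422.9, 321.6, 156.7]
ee_rot: [-0.0, 0.17, 0.986, -0.0]
force: [-0.4, -0.2, 0.0]
grip_width: 0.703
grip_force: 0.0
time_s: 1.6
eef_pos: [471.3, 287.8, 139.9]
ee_rot: [-0.0, 0.095, 0.995, -0.0]
force: [-0.3, 0.1, 0.5]
grip_width: 0.704
grip_force: 0.0
t 1.6 pos [471.3 287.8 139.9] shift [-0.8  0.4 -0.1] turn [-0.    -0.001 -0.   ] F [-0.3  0.1  0.5] grip 60.1 0.0 q [ 0.34  0.47  1.55  0.    1.12 -1.04]
```

```bash

python3 -m jog '[[-0.0008,0.0004,0.025,0,0,0,0.06],[0,0,0.025,0,0,0,0.06],[0,0,0.025,0,0,0,0.06],[0,0,0.015,0,0,0,0.06],[0,0,0.010,0,0,0,0.06]]'
python3 - <<'E'
from h import *
delta((472.2,288,40),169.1)
im=eyes.capture('side');cv2.imwrite('pics/s1.png',cv2.resize(im[90:270,180:420,::-1],None,fx=3,fy=3,interpolation=cv2.INTER_CUBIC))
E
```

```text
time_s: 2.1
eef_pos: [471.6, 288.2, 39.0]
ee_rot: [-0.001, 0.096, 0.995, -0.0]
force: [0.4, 0.7, 0.8]
grip_width: 0.699
grip_force: 0.0
t 2.1 pos [471.6 288.2  39. ] shift [-0.6 -0.1 -1. ] turn [-0.001 -0.001 -0.002] F [0.4 0.7 0.8] grip 59.7 0.0 q [ 0.34  0.61  1.62 -0.    0.9  -1.04]
```

View pics/s1.png

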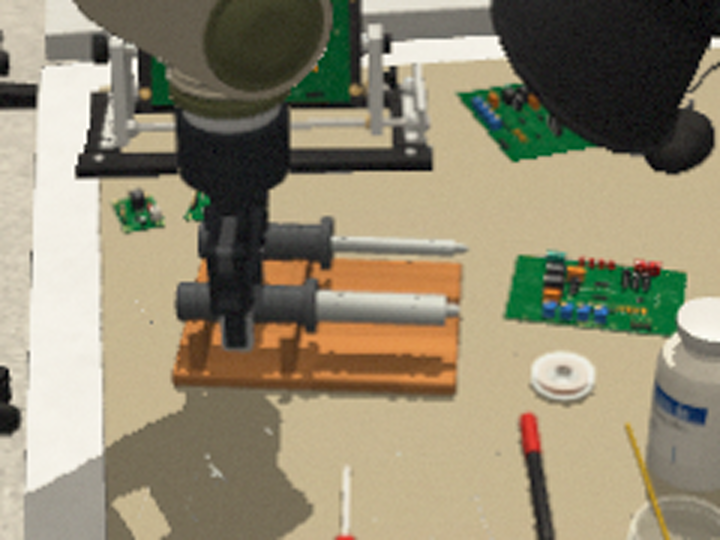

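Fingers straddle the stout handle between the bars (finger at about (238,300) in the crop). Closing and lifting.

```bash

python3 -m jog '[[0,0,0,0,0,0,0.03],[0,0,0,0,0,0,0.015],[0,0,0,0,0,0,0.015],[0,0,0,0,0,0,0.015],[0,0,0,0,0,0,0.015]]' 100
python3 -m jog '[[0,0,0,0,0,0,0.015],[0,0,0,0,0,0,0.015]]'
python3 -c "
from h import *
delta((471.6,288.2,39),169.1)"
python3 -m jog '[[0,0,-0.005,0,0,0,0.015],[0,0,-0.015,0,0,0,0.015],[0,0,-0.02,0,0,0,0.015],[0,0,-0.02,0,0,0,0.015],[0,0,-0.02,0,0,0,0.015]]'
python3 - <<'E'
from h import *
# approach target: TCP over drift origin
delta((397,69,119),110)
im=eyes.capture('side');cv2.imwrite('pics/s2.png',cv2.resize(im[90:270,180:420,::-1],None,fx=3,fy=3,interpolation=cv2.INTER_CUBIC))
E
```

```text
time_s: 2.65
eef_pos: [472.7, 288.3, 41.6]
ee_rot: [0.001, 0.095, 0.995, 0.0]
force: [-2.6, -1.9, 5.6]
grip_width: 0.294
grip_force: 97.8
time_s: 2.85
eef_pos: [472.7, 288.3, 41.6]
ee_rot: [0.001, 0.095, 0.995, 0.0]
force: [-1.7, -2.2, 6.0]
grip_width: 0.299
grip_force: 97.8
t 2.85 pos [472.7 288.3  41.6] shift [ 1.1 -0.3  2.6] turn [ 0.001  0.001 -0.001] F [-1.7 -2.2  6. ] grip 25.5 97.8 q [ 0.34  0.61  1.62 -0.    0.91 -1.04]
time_s: 3.35
eef_pos: [472.0, 288.3, 121.4]
ee_rot: [-0.0, 0.095, 0.995, 0.0]
force: [0.2, 0.4, -3.1]
grip_width: 0.296
grip_force: 98.4
t 3.35 pos [472.  288.3 121.4] shift [  32.1 -229.5    2.4] turn [ 0.    -0.     1.031] F [ 0.2  0.4 -3.1] grip 25.3 98.4 q [ 0.34  0.5   1.57  0.    1.08 -1.04]
```

View pics/s2.png

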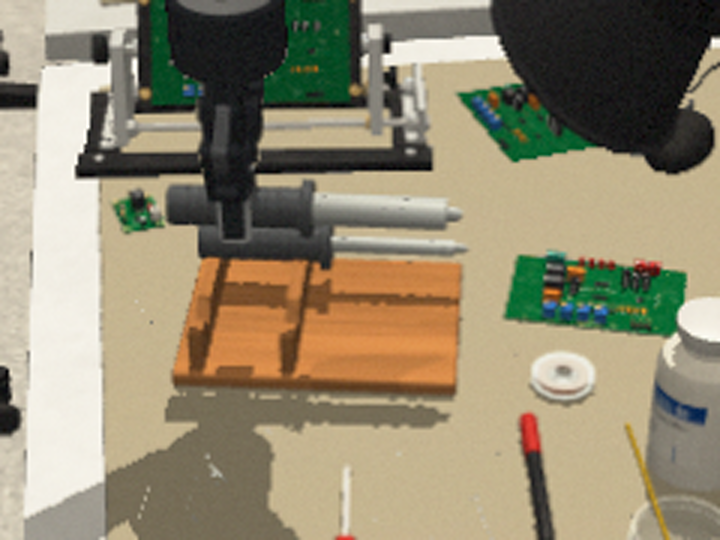

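```bash

python3 -m jog '[[0.0032,-0.015,0,0,0,0,0.015],[0.0032,-0.023,0,0,0,0,0.015],[0.0032,-0.025,0,0,0,0,0.015],[0.0032,-0.025,0,0,0,0,0.015],[0.0032,-0.025,0,0,0,0,0.015]]'
python3 -m jog '[[0.0032,-0.025,0,0,0,0,0.015],[0.0032,-0.025,0,0,0,0,0.015],[0.0032,-0.025,0,0,0,0,0.015],[0.0032,-0.025,0,0,0,0,0.015],[0.0032,-0.0165,0,0,0,0,0.015]]'
python3 -m jog '[[0,0,0,0,0,0.1,0.015],[0,0,0,0,0,0.13,0.015],[0,0,0,0,0,0.13,0.015],[0,0,0,0,0,0.13,0.015],[0,0,0,0,0,0.13,0.015]]'
python3 -m jog '[[0,0,0,0,0,0.13,0.015],[0,0,0,0,0,0.13,0.015],[0,0,0,0,0,0.1,0.015],[0,0,0,0,0,0.051,0.015],[0,0,0,0,0,0,0.015]]'
python3 -c "
from h import *
delta((397,69,74),110)"
```

```text
time_s: 3.9
eef_pos: [434.5, 179.5, 120.0]
ee_rot: [-0.0, 0.095, 0.995, -0.0]
force: [0.7, 0.5, -3.0]
grip_width: 0.296
grip_force: 98.6
time_s: 4.4
eef_pos: [396.7, 67.9, 120.1]
ee_rot: [-0.0, 0.096, 0.995, -0.0]
force: [-0.3, 0.2, -2.5]
grip_width: 0.3
grip_force: 98.7
time_s: 4.9
eef_pos: [397.1, 69.0, 120.1]
ee_rot: [-0.0, 0.397, 0.918, 0.0]
force: [-0.3, -0.4, -4.0]
grip_width: 0.3
grip_force: 98.7
time_s: 5.4
eef_pos: [397.2, 69.0, 120.2]
ee_rot: [-0.0, 0.574, 0.819, 0.0]
force: [-1.0, 0.3, -2.9]
grip_width: 0.301
grip_force: 98.6
t 5.4 pos [397.2  69.  120.2] shift [ 0.  -0.2 46.2] turn [ 0.    -0.    -0.001] F [-1.   0.3 -2.9] grip 25.7 98.6 q [-0.12  0.2   2.    0.    0.94 -0.47]
```

```bash

python3 -m jog '[[0,0,0.015,0,0,0,0.015],[0,0,0.015,0,0,0,0.015],[0,0,0.015,0,0,0,0.015],[0,0,0.012,0,0,0,0.015],[0,0,0.009,0,0,0,0.015]]'
python3 - <<'E'
from h import *
delta((397,69,54),110)
t=eyes.capture('top')[:,:,::-1];s=eyes.capture('side')[:,:,::-1]
cv2.imwrite('pics/t3f.png',t);cv2.imwrite('pics/s3f.png',s)
def c(im,x,y,w,h,k):
    a=cv2.resize(im[y:y+h,x:x+w],None,fx=k,fy=k,interpolation=cv2.INTER_CUBIC)
    for i in range(0,w,10):cv2.line(a,(i*k,0),(i*k,8 if i%50 else 20),(0,255,0),1)
    for i in range(0,h,10):cv2.line(a,(0,i*k),(8 if i%50 else 20,i*k),(0,255,0),1)
    return a
cv2.imwrite('pics/in1.png',np.hstack([c(t,360,250,100,130,4),c(s,220,220,100,130,4)]))
E
```

```text
time_s: 5.9
eef_pos: [397.1, 69.0, 53.6]
ee_rot: [-0.0, 0.573, 0.82, -0.0]
force: [-0.4, 1.0, -4.2]
grip_width: 0.298
grip_force: 98.7
t 5.9 pos [397.1  69.   53.6] shift [ 0.  -0.1 -0.4] turn [-0.    -0.     0.001] F [-0.4  1.  -4.2] grip 25.5 98.7 q [-0.12  0.33  2.06  0.    0.75 -0.47]
```

View pics/in1.png

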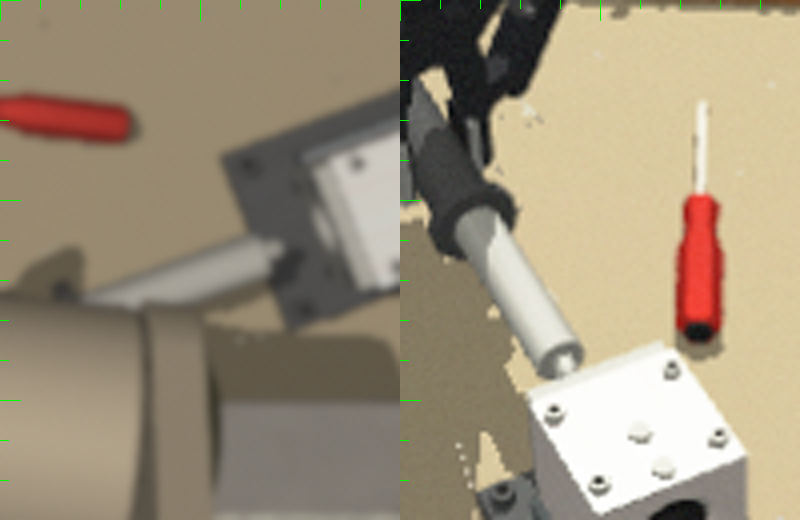

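```bash

python3 - <<'E'
from h import *
t=cv2.imread('pics/t3f.png');s=cv2.imread('pics/s3f.png')
a=np.radians(20);X=np.array([np.cos(a),np.sin(a),0]);Y=np.array([-np.sin(a),np.cos(a),0]);Z=np.array([0,0,1.])
o=np.array([397.1,69,60.]);
print('pred nose',proj('top',o-153*Y),proj('side',o-153*Y),'shoulder',proj('top',o-143*Y),proj('side',o-143*Y))
print('obs nose top', (360+285/4,250+247/4),'side',(220+167/4,220+371/4),'shoulder side',(220+162/4,220+359/4))
for n,im in(('top',t),('side',s)):
    # shank mid-line: scan across predicted axis at several stations
    g=cv2.cvtColor(im,cv2.COLOR_BGR2GRAY).astype(np.float32)
    for k in (105,115,125,135):
        c=proj(n,o-k*Y)[0]; d=proj(n,o-(k+5)*Y)[0]-c; d/=np.linalg.norm(d); m=np.array([-d[1],d[0]])
        u=np.arange(-14,14.1,.5); p=(c+u[:,None]*m).astype(np.float32)
        v=cv2.remap(g,p[:,0:1].copy(),p[:,1:2].copy(),cv2.INTER_LINEAR)[:,0]
        print(n,k,m.round(2),v.astype(int).tolist() if k in(115,135) else '')
B=np.array([480,-159.5,60.])
def fx(x,y,z):return B+X*x+Y*(y+31)+Z*(z-60)
pts={'A+31,-31':(31,-31,87),'B-31,-31':(-31,-31,87),'C-31,31':(-31,31,87),'D31,31':(31,31,87),'base+':(47,-102,10)}
for k,v in pts.items(): print(k,proj('top',fx(*v))[0].round(1),proj('side',fx(*v))[0].round(1))
E
python3 - <<'E'
import cv2
s=cv2.imread('pics/side0.png');t=cv2.imread('pics/top0.png')
a=cv2.resize(s[300:380,240:320],None,fx=5,fy=5,interpolation=cv2.INTER_CUBIC);b=cv2.resize(t[265:345,425:505],None,fx=5,fy=5,interpolation=cv2.INTER_CUBIC)
import numpy as np
c=np.hstack([b,a])
for i in range(0,160,10):cv2.line(c,(i*5,0),(i*5,8),(0,0,255),1)
for i in range(0,80,10):cv2.line(c,(0,i*5),(8,i*5),(0,0,255),1);cv2.line(c,(400,i*5),(408,i*5),(0,0,255),1)
cv2.imwrite('pics/blk.png',c)
E
```

```text
pred nose [[431.31048821 310.12499206]] [[263.30689806 313.68152765]] shoulder [[426.34560369 311.99856928]] [[260.73372411 309.70503193]]
obs nose top (431.25, 311.75) side (261.75, 312.75) shoulder side (260.5, 309.75)
top 105 [0.35 0.94] 
top 115 [0.35 0.94] [138, 138, 138, 138, 139, 139, 139, 138, 138, 138, 138, 137, 137, 135, 132, 128, 123, 120, 120, 121, 128, 134, 140, 147, 152, 156, 159, 162, 163, 163, 163, 162, 160, 158, 154, 149, 142, 133, 123, 113, 104, 97, 92, 89, 89, 90, 91, 93, 99, 106, 114, 123, 128, 133, 133, 133, 127]
top 125 [0.35 0.94] 
top 135 [0.35 0.94] [127, 127, 128, 129, 129, 128, 129, 129, 130, 130, 130, 128, 127, 126, 126, 123, 119, 116, 116, 118, 123, 129, 136, 142, 148, 154, 157, 160, 161, 162, 163, 163, 161, 160, 156, 151, 145, 137, 128, 116, 106, 97, 89, 87, 84, 86, 88, 93, 100, 108, 115, 121, 126, 130, 132, 132, 132]
side 105 [-0.84  0.54] 
side 115 [-0.84  0.54] [201, 203, 203, 202, 202, 202, 202, 201, 201, 202, 202, 202, 201, 200, 201, 200, 194, 191, 194, 207, 218, 223, 226, 229, 230, 232, 231, 230, 230, 229, 228, 226, 223, 216, 208, 198, 189, 180, 168, 155, 144, 137, 132, 127, 124, 126, 125, 124, 122, 123, 124, 124, 123, 122, 121, 121, 120]
side 125 [-0.84  0.54] 
side 135 [-0.84  0.54] [202, 202, 201, 200, 199, 199, 200, 200, 200, 201, 201, 201, 201, 203, 200, 195, 189, 187, 191, 196, 192, 185, 179, 169, 162, 152, 143, 139, 136, 132, 131, 133, 126, 127, 132, 139, 145, 149, 149, 152, 144, 135, 145, 169, 193, 198, 201, 203, 203, 202, 202, 202, 202, 201, 194, 172, 145]
A+31,-31 [473.9 277.3] [306.1 333.1]
B-31,-31 [487.1 309.4] [268.8 348.1]
C-31,31 [455.3 321.4] [251.6 320.5]
D31,31 [442.3 289.2] [287.6 306.8]
base+ [492.2 259.2] [337.3 393.2]
```

View pics/blk.png

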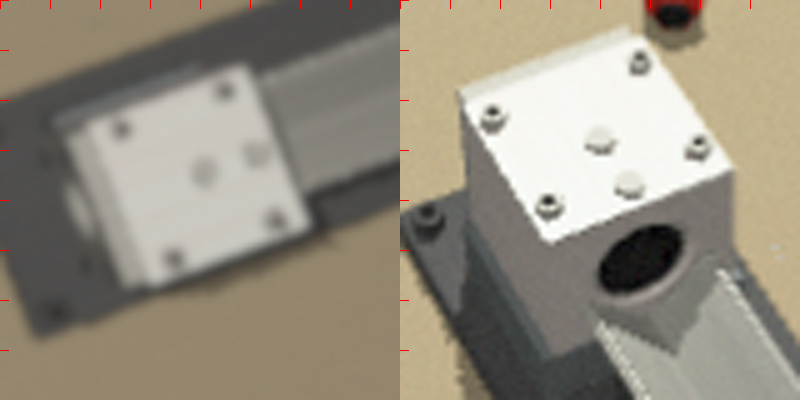

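```bash

python3 - <<'E'
from h import *
a=np.radians(20);X=np.array([np.cos(a),np.sin(a),0]);Y=np.array([-np.sin(a),np.cos(a),0]);Z=np.array([0,0,1.])
B=np.array([480,-159.5,60.])
def fx(x,y,z):return B+X*x+Y*(y+31)+Z*(z-60)
def prof(n,f,P,L=7):
    g=cv2.cvtColor(cv2.imread(f),cv2.COLOR_BGR2GRAY).astype(np.float32)
    c=proj(n,P)[0];d=proj(n,P-5*Y)[0]-c;d/=np.linalg.norm(d);m=np.array([-d[1],d[0]])
    u=np.arange(-L,L+.1,.25);p=(c+u[:,None]*m).astype(np.float32)
    v=cv2.remap(g,p[:,:1].copy(),p[:,1:].copy(),cv2.INTER_LINEAR)[:,0]
    return u,v,m
for n in('top','side'):
    for x in(31,-31):
        r=[]
        for y in np.arange(-24,25,4):
            u,v,m=prof(n,f'pics/{n}0.png',fx(x,y,87),5); gr=np.abs(np.gradient(v)); w=gr**4; r.append((u*w).sum()/w.sum())
        print(n,x,np.round(r,1),'med',np.median(r),'m',m.round(2))
    # sensitivity px along m per mm X, Z at block top and at bore
    for P in(fx(0,0,87),fx(0,100,60)):
        print('   sens X,Z',[( (proj(n,P+e)-proj(n,P))[0]@m).round(3) for e in(X,Z)])
# trough edges & base edges in top: base long edges z10
for x in(47,-47):
    r=[]
    for y in np.arange(-90,90,8):
        u,v,m=prof('top','pics/top0.png',fx(x,y,10),5); gr=np.abs(np.gradient(v)); w=gr**4; r.append(round((u*w).sum()/w.sum(),1))
    print('base',x,r)
E
```

```text
top 31 [-0.4  0.3 -0.5 -0.1 -0.2 -0.2 -0.2 -0.1 -0.2 -0.2 -0.4  2.3 -0.5] med -0.19113046846642004 m [0.35 0.94]
top -31 [ 0.8  0.4  0.7  0.5  0.4  0.5  0.4  0.4  0.4  0.5  0.6 -0.1  0.7] med 0.45346334568554353 m [0.35 0.94]
   sens X,Z [np.float64(-0.559), np.float64(0.056)]
   sens X,Z [np.float64(-0.542), np.float64(0.053)]
side 31 [-0.   3.5  2.9 -0.3 -0.5 -0.6 -0.4 -0.5 -0.4 -0.5 -0.3  1.4  1.4] med -0.3481662130676829 m [-0.82  0.57]
side -31 [-1.1 -1.3 -0.2  0.1 -0.  -0.2  0.3  0.1 -0.1  0.4 -0.4 -0.5 -0.1] med -0.10023401302366529 m [-0.85  0.53]
   sens X,Z [np.float64(-0.625), np.float64(-0.212)]
   sens X,Z [np.float64(-0.572), np.float64(-0.19)]
base 47 [np.float64(0.1), np.float64(0.2), np.float64(0.1), np.float64(0.1), np.float64(0.1), np.float64(0.0), np.float64(0.1), np.float64(0.1), np.float64(-0.1), np.float64(-0.0), np.float64(-0.1), np.float64(-0.1), np.float64(-0.2), np.float64(-0.2), np.float64(-0.1), np.float64(-0.1), np.float64(-0.1), np.float64(-0.2), np.float64(0.1), np.float64(-0.3), np.float64(-0.4), np.float64(2.2), np.float64(-2.1)]
base -47 [np.float64(0.1), np.float64(0.1), np.float64(0.4), np.float64(0.4), np.float64(0.4), np.float64(-2.2), np.float64(-1.7), np.float64(-2.2), np.float64(-2.3), np.float64(-2.3), np.float64(-2.3), np.float64(-2.1), np.float64(-1.8), np.float64(-2.5), np.float64(-2.9), np.float64(0.0), np.float64(0.3), np.float64(-0.0), np.float64(-0.5), np.float64(-0.4), np.float64(-2.0), np.float64(-0.9), np.float64(-3.2)]
```

Views agree: drift axis is in line with the bore within about 1 mm, nose 20 mm from the plate (nose at (431,311) top, (262,313) side). Entering gently.

```bash

python3 -m jog '[[-0.01,0,0,0,0,0,0.015],[-0.01,0,0,0,0,0,0.015],[-0.006,0,0,0,0,0,0.015],[0,0,0,0,0,0,0.015]]' 110
python3 -m jog '[[-0.003,0,0,0,0,0,0.015],[-0.003,0,0,0,0,0,0.015],[-0.002,0,0,0,0,0,0.015]]'
python3 - <<'E'
from h import *
delta((397,69,54),110)
s=eyes.capture('side')[:,:,::-1];t=eyes.capture('top')[:,:,::-1]
def c(im,x,y,w,h,k):return cv2.resize(im[y:y+h,x:x+w],None,fx=k,fy=k,interpolation=cv2.INTER_CUBIC)
cv2.imwrite('pics/in2.png',np.hstack([c(t,380,260,80,100,5),c(s,220,250,80,100,5)]))
E
```

```text
time_s: 6.4
eef_pos: [406.8, 43.6, 54.6]
ee_rot: [0.0, 0.574, 0.819, 0.0]
force: [-0.9, 0.2, -3.1]
grip_width: 0.297
grip_force: 108.4
time_s: 6.7
eef_pos: [409.0, 36.9, 54.3]
ee_rot: [0.0, 0.573, 0.819, 0.0]
force: [-0.3, 0.8, -3.6]
grip_width: 0.293
grip_force: 108.4
t 6.7 pos [409.   36.9  54.3] shift [34.3 -0.3  0.3] turn [0. 0. 0.] F [-0.3  0.8 -3.6] grip 25.0 108.4 q [-0.2   0.35  2.04 -0.    0.76 -0.55]
```

Advanced 34 mm with no contact force, so the shoulder is inside the hole. Continuing to the bushing.

```bash

python3 -m jog '[[-0.003,0,0,0,0,0,0.015],[-0.003,0,0,0,0,0,0.015],[-0.003,0,0,0,0,0,0.015],[-0.003,0,0,0,0,0,0.015],[-0.002,0,0,0,0,0,0.015]]'
python3 -c "
from h import *
delta((397.1,69,54),110)"
python3 -m jog '[[-0.004,0,0,0,0,0,0.015],[-0.004,0,0,0,0,0,0.015],[-0.004,0,0,0,0,0,0.015],[-0.004,0,0,0,0,0,0.015],[-0.004,0,0,0,0,0,0.015]]'
python3 -c "
from h import *
delta((397.1,69,54),110)"
```

```text
time_s: 7.3
eef_pos: [411.7, 25.9, 53.6]
ee_rot: [-0.003, 0.574, 0.819, 0.0]
force: [-3.8, 20.5, -0.9]
grip_width: 0.292
grip_force: 109.0
t 7.3 pos [411.7  25.9  53.6] shift [45.5  1.  -0.2] turn [-0.003 -0.006  0.   ] F [-3.8 20.5 -0.9] grip 25.0 109.0 q [-0.22  0.35  2.03  0.    0.76 -0.58]
time_s: 7.8
eef_pos: [418.3, 7.5, 53.4]
ee_rot: [-0.004, 0.573, 0.819, 0.0]
force: [-3.6, 21.7, -1.4]
grip_width: 0.293
grip_force: 109.0
t 7.8 pos [418.3   7.5  53.4] shift [65.   1.2 -0.2] turn [-0.004 -0.007  0.001] F [-3.6 21.7 -1.4] grip 25.0 109.0 q [-0.27  0.36  2.01  0.    0.77 -0.62]
```

```bash

python3 -m jog '[[-0.004,0.0005,0,0,0,0,0.015],[-0.004,0.0005,0,0,0,0,0.015],[-0.004,0,0,0,0,0,0.015],[-0.004,0,0,0,0,0,0.015],[-0.004,0,0,0,0,0,0.015]]'
python3 - <<'E'
from h import *
delta((397.1,69,54),110)
s=eyes.capture('side')[:,:,::-1]
cv2.imwrite('pics/in3.png',cv2.resize(s[190:450,190:390],None,fx=3,fy=3,interpolation=cv2.INTER_CUBIC)[:600])
E
```

```text
time_s: 8.3
eef_pos: [426.6, -12.0, 53.6]
ee_rot: [-0.003, 0.574, 0.819, -0.0]
force: [-4.5, 10.8, -1.8]
grip_width: 0.291
grip_force: 109.1
t 8.3 pos [426.6 -12.   53.6] shift [86.2 -0.1 -0. ] turn [-0.003 -0.005 -0.   ] F [-4.5 10.8 -1.8] grip 24.9 109.1 q [-0.31  0.38  1.99  0.    0.78 -0.66]
```

View pics/in3.png

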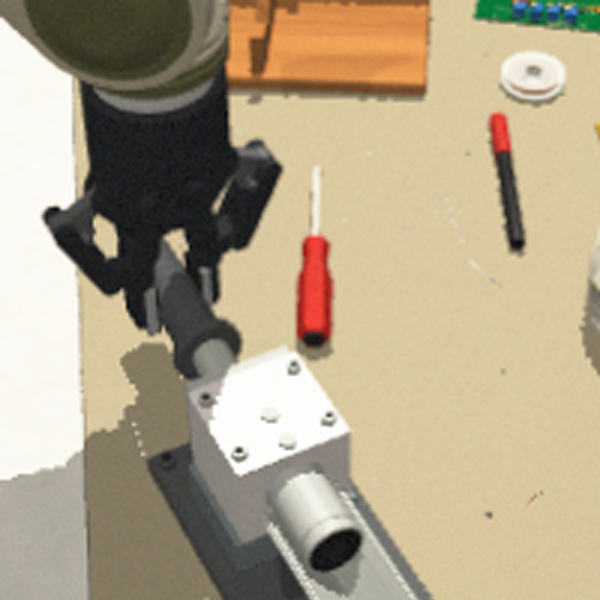

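The bushing emerges from the block (its far end at about (335,548) in the crop) and the force has halved as expected. Pushing on to about 115 mm.

```bash

python3 -m jog '[[-0.004,0,0,0,0,0,0.015],[-0.004,0,0,0,0,0,0.015],[-0.004,0,0,0,0,0,0.015],[-0.004,0,0,0,0,0,0.015],[-0.004,0,0,0,0,0,0.015]]'
python3 -m jog '[[-0.003,0,0,0,0,0,0.015],[-0.003,0,0,0,0,0,0.015],[-0.002,0,0,0,0,0,0.015],[-0.001,0,0,0,0,0,0.015],[0,0,0,0,0,0,0.015]]'
python3 - <<'E'
from h import *
delta((397.1,69,54),110)
s=eyes.capture('side')[:,:,::-1]
cv2.imwrite('pics/in4.png',cv2.resize(s[190:450,190:390],None,fx=3,fy=3,interpolation=cv2.INTER_CUBIC)[180:])
E
```

```text
time_s: 8.85
eef_pos: [435.3, -32.5, 54.3]
ee_rot: [0.0, 0.574, 0.819, -0.0]
force: [-0.4, 1.3, -3.5]
grip_width: 0.293
grip_force: 108.9
time_s: 9.35
eef_pos: [438.4, -40.8, 54.3]
ee_rot: [0.0, 0.574, 0.819, -0.0]
force: [0.6, 0.7, -2.2]
grip_width: 0.294
grip_force: 108.9
t 9.35 pos [438.4 -40.8  54.3] shift [117.3  -1.3   0.3] turn [ 0.  0. -0.] F [ 0.6  0.7 -2.2] grip 25.1 108.9 q [-0.36  0.4   1.95 -0.    0.79 -0.71]
```

View pics/in4.png

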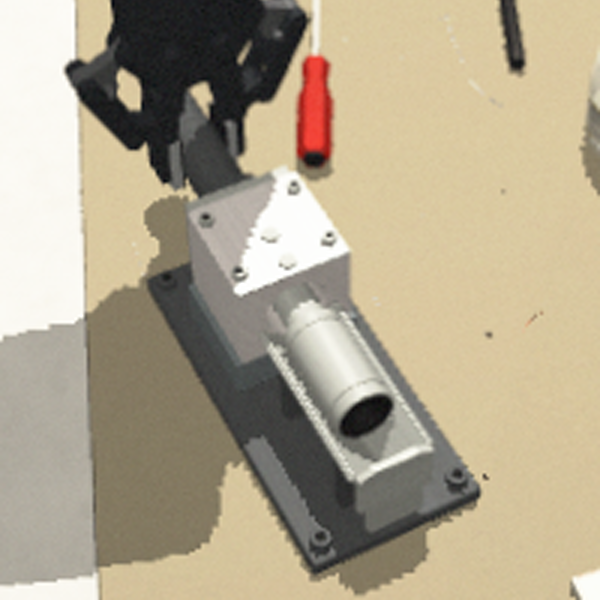

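The bushing lies wholly in the trough, with about 17 mm of shank visible between it and the block face. Drawing the drift back along the bore.

```bash

python3 -m jog '[[0.004,-0.0004,0,0,0,0,0.015],[0.008,-0.0004,0,0,0,0,0.015],[0.010,-0.0004,0,0,0,0,0.015],[0.010,0,0,0,0,0,0.015],[0.010,0,0,0,0,0,0.015]]'
python3 -c "
from h import *
delta((397.1,69,54),110)"
python3 -m jog '[[0.010,0,0,0,0,0,0.015],[0.010,0,0,0,0,0,0.015],[0.010,0,0,0,0,0,0.015],[0.010,0,0,0,0,0,0.015],[0.010,0,0,0,0,0,0.015]]'
python3 -m jog '[[0.010,0,0,0,0,0,0.015],[0.010,0,0,0,0,0,0.015],[0.010,0,0,0,0,0,0.015],[0.006,0,0,0,0,0,0.015],[0,0,0,0,0,0,0.015]]'
python3 -c "
from h import *
delta((397.1,69,121),110)"
```

```text
time_s: 9.9
eef_pos: [422.3, -0.5, 54.3]
ee_rot: [-0.0, 0.573, 0.819, 0.0]
force: [-0.7, -0.1, -3.0]
grip_width: 0.294
grip_force: 108.9
t 9.9 pos [422.3  -0.5  54.3] shift [74.   0.1  0.3] turn [-0. -0.  0.] F [-0.7 -0.1 -3. ] grip 25.1 108.9 q [-0.28  0.37  2.    0.    0.77 -0.63]
time_s: 10.4
eef_pos: [405.4, 46.2, 54.3]
ee_rot: [-0.0, 0.574, 0.819, 0.0]
force: [0.8, -0.8, -2.1]
grip_width: 0.293
grip_force: 108.9
time_s: 10.9
eef_pos: [393.1, 79.9, 54.3]
ee_rot: [-0.0, 0.573, 0.819, -0.0]
force: [-0.4, 0.7, -2.8]
grip_width: 0.297
grip_force: 108.9
t 10.9 pos [393.1  79.9  54.3] shift [-11.6   0.  -66.7] turn [-0.    -0.     0.001] F [-0.4  0.7 -2.8] grip 25.4 108.9 q [-0.09  0.33  2.06 -0.    0.75 -0.44]
```

```bash

python3 -m jog '[[0,0,-0.012,0,0,0,0.015],[0,0,-0.015,0,0,0,0.015],[0,0,-0.015,0,0,0,0.015],[0,0,-0.015,0,0,0,0.015],[0,0,-0.010,0,0,0,0.015]]'
python3 -m jog '[[0,0,0,0,0,-0.1,0.015],[0,0,0,0,0,-0.13,0.015],[0,0,0,0,0,-0.13,0.015],[0,0,0,0,0,-0.13,0.015],[0,0,0,0,0,-0.13,0.015]]'
python3 -m jog '[[0,0,0,0,0,-0.13,0.015],[0,0,0,0,0,-0.13,0.015],[0,0,0,0,0,-0.1,0.015],[0,0,0,0,0,-0.051,0.015],[0,0,0,0,0,0,0.015]]'
python3 -c "
from h import *
delta((472.0,288.3,121.4),169.1)"
```

```text
time_s: 11.4
eef_pos: [393.7, 79.0, 122.2]
ee_rot: [0.001, 0.574, 0.819, 0.0]
force: [0.6, 0.2, -2.8]
grip_width: 0.295
grip_force: 108.9
time_s: 11.9
eef_pos: [393.3, 79.1, 121.2]
ee_rot: [-0.0, 0.294, 0.956, -0.0]
force: [0.0, 0.3, -2.8]
grip_width: 0.299
grip_force: 109.1
time_s: 12.4
eef_pos: [393.3, 79.1, 121.2]
ee_rot: [-0.0, 0.095, 0.995, -0.0]
force: [-0.3, -0.2, -2.7]
grip_width: 0.296
grip_force: 109.1
t 12.4 pos [393.3  79.1 121.2] shift [-37.6 220.3  -0.3] turn [-0. -0. -0.] F [-0.3 -0.2 -2.7] grip 25.2 109.1 q [-0.1   0.2   2.   -0.    0.94 -1.48]
```

```bash

python3 -m jog '[[-0.0038,0.015,0,0,0,0,0.015],[-0.0038,0.023,0,0,0,0,0.015],[-0.0038,0.025,0,0,0,0,0.015],[-0.0038,0.025,0,0,0,0,0.015],[-0.0038,0.025,0,0,0,0,0.015]]'
python3 -m jog '[[-0.0038,0.025,0,0,0,0,0.015],[-0.0038,0.025,0,0,0,0,0.015],[-0.0038,0.025,0,0,0,0,0.015],[-0.0038,0.02,0,0,0,0,0.015],[-0.0034,0.0123,0,0,0,0,0.015]]'
python3 -m jog '[[0,0,0,0,0,0,0.015],[0,0,0,0,0,0,0.015]]'
python3 - <<'E'
from h import *
delta((472.0,288.3,121.4),169.1)
im=eyes.capture('side');c=cv2.resize(im[90:270,180:420,::-1],None,fx=3,fy=3,interpolation=cv2.INTER_CUBIC);cv2.imwrite('pics/s5.png',c)
a=cv2.imread('pics/s2.png',0);b=cv2.cvtColor(c,cv2.COLOR_BGR2GRAY)
for nm,(x0,y0,x1,y1) in {'nose':(420,185,475,235),'collar':(285,170,335,245),'end':(155,175,200,235)}.items():
    T=a[y0:y1,x0:x1]; r=cv2.matchTemplate(b[y0-25:y1+25,x0-25:x1+25],T,cv2.TM_CCOEFF_NORMED);_,v,_,l=cv2.minMaxLoc(r);print(nm,(np.array(l)-25)/3,'px',round(v,3))
E
```

```text
time_s: 12.9
eef_pos: [433.7, 187.5, 121.2]
ee_rot: [-0.0, 0.096, 0.995, -0.0]
force: [0.7, -0.2, -2.4]
grip_width: 0.293
grip_force: 109.0
time_s: 13.4
eef_pos: [472.2, 289.6, 120.9]
ee_rot: [-0.0, 0.096, 0.995, -0.0]
force: [-0.3, -0.4, -2.9]
grip_width: 0.297
grip_force: 109.0
time_s: 13.6
eef_pos: [471.8, 288.0, 120.9]
ee_rot: [-0.0, 0.096, 0.995, -0.0]
force: [-0.8, -0.5, -3.6]
grip_width: 0.298
grip_force: 109.1
t 13.6 pos [471.8 288.  120.9] shift [-0.2  0.3 -0.5] turn [-0.001 -0.001 -0.001] F [-0.8 -0.5 -3.6] grip 25.4 109.1 q [ 0.34  0.5   1.57 -0.    1.08 -1.04]
nose [0.         0.33333333] px 0.99
collar [0. 0.] px 0.992
end [0.         0.33333333] px 0.988
```

No slip in the grip. Lowering onto the rack.

```bash

python3 -m jog '[[-0.0005,0.0003,0.02,0,0,0,0.015],[0,0,0.02,0,0,0,0.015],[0,0,0.02,0,0,0,0.015],[0,0,0.01,0,0,0,0.015],[0,0,0.004,0,0,0,0.015]]'
python3 -m jog '[[0,0,0.002,0,0,0,0.015],[0,0,0.001,0,0,0,0.015],[0,0,0.001,0,0,0,0.015],[0,0,0,0,0,0,0.015]]'
python3 -c "
from h import *
delta((472.7,288.3,41.6),169.1)"
```

```text
time_s: 14.15
eef_pos: [472.3, 288.1, 46.7]
ee_rot: [-0.001, 0.096, 0.995, -0.0]
force: [0.9, 0.2, -2.9]
grip_width: 0.296
grip_force: 109.1
time_s: 14.55
eef_pos: [472.8, 288.7, 43.7]
ee_rot: [0.0, 0.095, 0.995, 0.0]
force: [-0.1, 0.2, -3.1]
grip_width: 0.294
grip_force: 109.1
t 14.55 pos [472.8 288.7  43.7] shift [-0.  -0.4  2.1] turn [ 0.     0.001 -0.001] F [-0.1  0.2 -3.1] grip 25.1 109.1 q [ 0.34  0.61  1.62 -0.    0.91 -1.04]
```

```bash

python3 -m jog '[[0,-0.0004,0.001,0,0,0,0.015],[0,0,0.001,0,0,0,0.015],[0,0,0.0005,0,0,0,0.015],[0,0,0,0,0,0,0.015]]'
python3 -c "
from h import *
delta((472.7,288.3,41.6),169.1)"
```

```text
time_s: 14.95
eef_pos: [472.7, 288.3, 41.7]
ee_rot: [0.0, 0.095, 0.995, 0.0]
force: [-4.0, -1.3, 6.0]
grip_width: 0.294
grip_force: 110.1
t 14.95 pos [472.7 288.3  41.7] shift [-0.   0.   0.1] turn [ 0.     0.001 -0.001] F [-4.  -1.3  6. ] grip 25.1 110.1 q [ 0.34  0.61  1.62 -0.    0.91 -1.04]
```

Seated exactly as when gripped (same pose and same contact force). Opening to 60 mm and retreating.

```bash

python3 -m jog '[[0,0,0,0,0,0,0.04],[0,0,0,0,0,0,0.06],[0,0,0,0,0,0,0.06],[0,0,0,0,0,0,0.06],[0,0,0,0,0,0,0.06]]'
python3 -m jog '[[0,0,-0.01,0,0,0,0.06],[0,0,-0.02,0,0,0,0.06],[0,0,-0.03,0,0,0,0.06],[0,0,-0.03,0,0,0,0.06],[0,0,-0.03,0,0,0,0.06]]'
python3 -m jog '[[0.03,0,-0.02,0,0,0,0.06],[0.03,0,-0.02,0,0,0,0.06],[0.03,0,-0.01,0,0,0,0.06],[0.03,0,0,0,0,0,0.06],[0,0,0,0,0,0,0.06]]'
python3 - <<'E'
from h import *
delta((472.7,288.3,41.6),169.1)
b=cv2.cvtColor(eyes.capture('side'),cv2.COLOR_RGB2GRAY);a=cv2.imread('pics/side0.png',0)
in4=cv2.imread('pics/in4.png',0)
for nm,(x0,y0,x1,y1) in {'nose':(320,182,338,200),'collar':(275,180,295,203),'end':(236,180,252,200),'slim':(245,160,338,180),'driver':(285,240,305,308),'marker':(350,225,368,275),'bobbin':(355,203,382,226),'block':(250,305,315,350)}.items():
    T=a[y0:y1,x0:x1]; r=cv2.matchTemplate(b[y0-8:y1+8,x0-8:x1+8],T,cv2.TM_CCOEFF_NORMED);_,v,_,l=cv2.minMaxLoc(r);print(nm,np.array(l)-8,'px',round(v,3))
b3=cv2.resize(b[190:450,190:390],None,fx=3,fy=3,interpolation=cv2.INTER_CUBIC)[180:]
T=in4[370:445,325:400];_,v,_,l=cv2.minMaxLoc(cv2.matchTemplate(b3,T,cv2.TM_CCOEFF_NORMED));print('bushing end shift',(np.array(l)-(325,370))/3,round(v,3))
E
```

```text
time_s: 15.45
eef_pos: [472.6, 288.2, 40.8]
ee_rot: [-0.0, 0.095, 0.995, -0.0]
force: [0.2, 0.4, -0.8]
grip_width: 0.704
grip_force: 0.0
time_s: 15.95
eef_pos: [472.5, 288.2, 162.8]
ee_rot: [0.0, 0.095, 0.995, 0.0]
force: [0.7, 1.2, -0.6]
grip_width: 0.706
grip_force: 0.0
time_s: 16.45
eef_pos: [352.2, 311.6, 212.0]
ee_rot: [0.0, 0.094, 0.996, 0.0]
force: [0.6, 0.4, 1.1]
grip_width: 0.703
grip_force: 0.0
t 16.45 pos [352.2 311.6 212. ] shift [-122.6   -0.4  170.5] turn [0.001 0.    0.002] F [0.6 0.4 1.1] grip 60.0 0.0 q [ 0.47  0.22  1.7   0.    1.22 -0.91]
nose [0 0] px 0.996
collar [0 0] px 0.997
end [0 0] px 0.999
slim [0 0] px 0.999
driver [0 0] px 0.999
marker [0 0] px 0.999
bobbin [0 0] px 0.998
block [0 0] px 0.948
bushing end shift [0. 0.] 0.998
```

Everything is in its place, and the bushing is still in the trough. Handing in.

```bash
python3 -c "
from rig import finish_job
print(finish_job())"
```

```text
the job is handed in; nothing more can be done
None
```

The job is done and handed in at about 16.5 s: the bushing lies in the trough about 17 mm clear of the block, the stout drift is back in its notches on the rack, and the camera check showed the slim drift, screwdriver, marker and bobbin unmoved.

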